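# Seat a bearing cup square in its sloping housing

## Robot

A 6-joint arm with a two-finger parallel gripper is mounted at the origin on a cart in front of the work surface, level with it; the furniture and walls round the work are solid. World frame = base frame: x ahead of the robot, y to its left, z up, the work surface at z = 0. Lengths are in m, angles in rad, forces in N, time in s.
With the tool pointing down it reaches from about 0.275 to 0.975 m from the base axis. Payload 8.4 kg.
Tool frame: the origin (TCP) lies midway between the tips of the shut fingers; the grasp point (between the pads) lies 19 mm behind it (robot.hold_point_z is the distance from the TCP to the grasp point, in m); z points along the fingers, y is the line along which they close (so a half turn about z gives the same grasp; the last joint's range is limited). The gripper opens to 92 mm and grips with 3 to 60 N. Pads are 20 mm wide; open, the fingers measure 128 mm over their backs; the gripper's body (75 mm by 189 mm) begins 69 mm behind the grasp point.
Start: joints at [1.109, 0.353, 1.633, -0, 1.155, -0.002], TCP at [0.277, 0.56, 0.215] pointing down, gripper open.
Joint ranges: [-2.63, 2.63], [-0.92, 2.1], [0.06, 2.66], [-1.3, 4.44], [0, 2.69], [-3.02, 3.02]. Speed limits (rad/s): [2.22, 2.22, 2.79, 3.14, 3.14, 3.14].

## Interface

Orientations are given as a unit quaternion [x, y, z, w].
In Python, from plant import robot gives the robot as it stands.
- The arm moves only by the tool step_arm, never from a script. Its argument "targets" is a list of rows, each a list of 3 entries, a list of its own where there are three numbers: the closure, from 0 (fully open) to 1 (shut), then the shift along the tool's x, y, z in mm, then the turn about the tool's z in degrees. In form: [[claw, [dx, dy, dz], spin], ...]. A call has 1 to 8 rows; each row is the pose to reach, as a shift and turn from the pose commanded when the call began, along the tool's axes at that moment; what a row does not reach only later rows make up. A row lasts 1/12 s, in which the tool goes at most 41.7 mm and 7.16 degrees, less where a joint would pass 70% of its speed; a pose out of reach is approached as far as the arm can. A call with a gripper value outside its range is refused whole. The fingers move at their own pace and stop on an object; "squeeze" is the grip in N (left out, the last holds). Time passes only in rows, so rows that repeat a pose let the fingers close. It gives the time, the measured TCP pose, the force, the opening and the grip force at its end, in the units of the state.
- robot.sense(): the state, without advancing time (a new reading comes with each control period).
- robot.capture(name): name is "scene" or "top" or "wrist"; returns the picture (480x640x3 uint8, red, green, blue); there is no depth.
- robot.camera_model(name): a dict with "mtx" (3x3 intrinsics, pixels), "dist_coeffs" ([k1, k2, p1, p2, k3] as OpenCV has them; the pictures are not rectified), "R" (3x3) and "t" (3): a world point X has camera coordinates R X + t. Camera axes: x right, y down, z forward; pixel columns grow to the right and rows downward; lengths in m; the calibration is good to about 2 mm. A picture is of the moment at which its call begins: read the wrist's pose just before it. camera_model takes no time and is no camera call; for the wrist camera it gives the pose at the moment of the call.
- robot.close_job(): hands the job in; it is judged then, once.
The state is a dict: "t": time; "joint_pos": joint angles; "qvel": joint speeds; "effort": joint torques, N m; "tool_pos": TCP position; "orientation": TCP orientation; "force": force on the tool from outside, world axes, zero at the start; "wrist_torque": the same for the moment, N m; "gripper_width": finger opening in m; "grip_force": force on a finger pad.
Only numpy, scipy, OpenCV 4.12 (cv2) and the standard library are available. Lean on these libraries where they do the work, as an engineer would, in place of code of your own. Each camera call takes 0.05 s, during which the arm holds its last target. There are 200 camera calls.

## Task

Take the red and white setting drift out of its wooden holder and use it to tap or press the flanged bearing cup fully home in the sloping housing, working a little at a time alternately from opposite sides of the rim so that it goes in square and never cocks. Keep the drift in line with the bore, touch the cup with nothing but the drift, then put the drift back upright in its holder. Leave the other things where they are.

Things in the scene. Friction and masses are not known exactly. Their poses are not given: they have to be found in the camera images.
- housing: Green-painted metal tube 100 mm across, 45 mm long, on a blue sloping stand (foot 160 x 124 mm) fixed to the bench. Origin: centre of the tube's foot; z runs out along the bore, which leans 0.55 rad (32 degrees) from vertical, roughly towards the robot; the flat face the cup seats on is at z = 45 mm. x points up the slope, away from the robot; y is level.
- cup: Steel bearing cup: flat flange 84 mm across, 10 mm thick, around a 50 mm hole (rim land 25 to 42 mm from the axis), with a brass-coloured skirt already started in the bore. Origin: centre of the flange's underside, z out of the bore, rim's top face at z = +10 mm. Starts 18-22 mm proud, up to 2 degrees askew. Home: underside flat on the housing's face. Leaning over 8 degrees it has cocked: spoilt.
- cup_depth (a joint): How far the cup's centre is driven in, m: 0 = 22 mm proud, 0.022 = home. Tight fit: 8 to 10 N on the middle of the rim land (33 mm from the axis) sinks that side while the cup pivots about the opposite side, so its centre sinks half as far; it stays where it is left, and the flange stops on the housing's face.
- drift: Loose setting drift 130 mm long, about 150 g: white nose 26 mm thick, 60 mm long, flat 18 mm end; red hand guard 46 mm across (60 to 68 mm from the nose's end); red grip 26 mm thick above it (68 to 130 mm). Origin: nose's end, z towards the grip. Starts hanging upright in the holder by its guard. Gripped close above the guard, the guard bears on the fingertips when pushing.
- holder: Dark wooden block 80 x 80 mm, 72 mm high, fixed to the bench, with a vertical 34 mm hole right through its middle. Origin: centre of its underside, z up. With the drift in it the guard rests on the top and the nose's end is at z = 12 mm.
- tin: Red tin with a grey lid, 68 mm across, 70 mm high; bystander. Origin: centre of its underside.
- ash_block: Plain wooden block, 80 x 90 x 30 mm; bystander. Origin: centre of its underside.
- pliers_b: Pliers with red handles, 188 x 73 x 14 mm; bystander. Origin: centre of its underside.
There are look-alikes about, which are no part of the job. Of the things that look like the holder, the larger one is meant.

How it is judged:
On the way, in this order (a step that is already met when the one before it is completed fails the run):
1. the drift is lifted clear of its holder (z of drift in the frame of holder above 0.08 m), for 0.1 s.
2. the cup is more than half way in, driven with the drift (z of cup in the frame of housing below 0.056 m and distance between drift and cup below 0.08 m), for 0.1 s.
3. the cup is home: within 1.5 mm of the face and 2.3 degrees of square (z of cup in the frame of housing below 0.0465 m and angle between the z axis of cup and the z axis of housing, either way round below 0.04 rad), for 0.1 s.
At the end, for the whole second after the job is handed in: The cup's flange lies on the housing's face (centre within 1.5 mm of home, within 2.3 degrees of square), and the drift is back in its holder, upright within 7 degrees, its guard within 6 mm of the block's top, released and at rest (all of step 3 and horizontal distance between drift and holder below 0.012 m and z of drift in the frame of holder below 0.018 m and angle between drift's own z axis and vertical below 0.12 rad and linear speed of drift below 0.02 m/s); the robot touches nothing.
It fails at once if the cup cocks: it leans more than 8 degrees from the bore (angle between the z axis of cup and the z axis of housing, either way round above 0.14 rad).
It fails at once if the fingers or the arm push on the cup (contact force between any of the fingers, the arm and cup above 1 N).
It fails at once if something other than the drift pushes on the cup (contact force between any of tin, ash_block, pliers_b and cup above 1 N).
It fails at once if the drift pushes on the cup while more than 11 degrees out of line with the bore (contact force between drift and cup above 2 N and angle between the z axis of drift and the z axis of housing, either way round above 0.2 rad).
It fails at once if a bystander is moved by more than 40 mm (distance of any of tin, ash_block, pliers_b from where it was at the start of the episode above 0.04 m).
It also fails if it takes over 58 s, if anything falls off the work surface, if the arm or the gripper's body presses on something with over 40 N, if the wrist force passes 120 N, or if a joint passes its speed limit or range.

## Working session

There is one attempt and no reset: what is moved stays moved. The work goes in short steps, Python scripts to look and compute and a tool call to move; the robot and the scene stay as the last step left them, time stands still between calls to the robot, and variables do not carry over. Pictures are saved under pics/ and viewed, at most 10 in all, crops included, and the job is handed in when it is done.

Besides the shell and the picture viewer there is one more tool, called after "Emit:" by a JSON object that holds its "op" and its "data", one argument or row to a line. step_arm: Moves the arm, as the interface text tells. Its arguments: {"type":"object","properties":{"targets":{"type":"array","items":{"type":"array"}},"squeeze":{"type":"number"}},"required":["targets"]}

```bash
mkdir -p pics; ls; python3 - <<'E'
from plant import robot
import cv2,numpy as np
for n in("scene","top"):
    im=robot.capture(n); cv2.imwrite(f"pics/{n}0.png",im[:,:,::-1])
    m=robot.camera_model(n); print(n,{k:np.round(v,4).tolist() for k,v in m.items()})
s=robot.sense(); print({k:np.round(v,4).tolist() for k,v in s.items()}, robot.hold_point_z)
E
```

```text
pics
scene {'mtx': [[594.0244, 0.0, 314.3045], [0.0, 594.0244, 234.3346], [0.0, 0.0, 1.0]], 'dist_coeffs': [-0.162, 0.0, 0.0, 0.0, 0.0], 'R': [[0.7911, -0.6117, 0.0059], [-0.4017, -0.5268, -0.7491], [0.4613, 0.5902, -0.6624]], 't': [-0.5568, 0.2129, 0.8648]}
top {'mtx': [[561.9178, 0.0, 313.1561], [0.0, 561.9178, 236.0953], [0.0, 0.0, 1.0]], 'dist_coeffs': [-0.1259, 0.0, 0.0, 0.0, 0.0], 'R': [[-0.0216, -0.9998, -0.0032], [-0.9893, 0.0218, -0.144], [0.144, 0.0001, -0.9896]], 't': [-0.1541, 0.6087, 0.9923]}
{'t': 0.1, 'joint_pos': [1.1086, 0.3536, 1.6341, 0.0, 1.1552, -0.0024], 'qvel': [0.0003, -0.0019, -0.0016, 0.0007, -0.0003, 0.0003], 'effort': [0.0005, -59.4906, -33.4932, 0.0699, 0.0183, 0.0], 'tool_pos': [0.2771, 0.5597, 0.2139], 'orientation': [0.2279, 0.9737, -0.0006, -0.0001], 'force': [-0.2796, -0.5081, -0.1446], 'wrist_torque': [-0.0598, 0.0068, 0.0063], 'grip_force': 0.0, 'gripper_width': 0.0919} 0.0187
```

View pics/scene0.png

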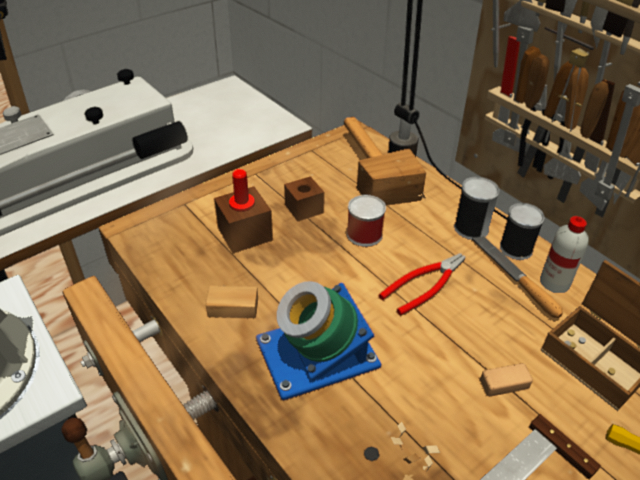

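View pics/top0.png

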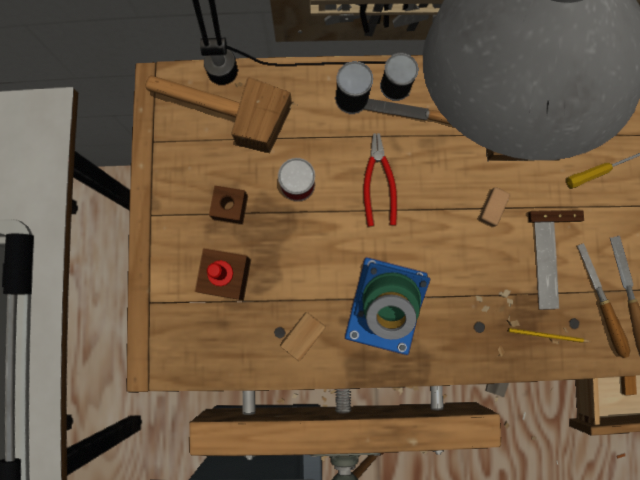

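The scene view shows the holder with the drift at (243,218) and the smaller block with an empty hole at (304,197). The housing is at (318,330), the tin at (366,220) and the pliers at (425,283). In the top view the same things are at (222,275), (228,204), (388,308), (296,178) and (380,185). There are two holder-like blocks. The larger one, with the red drift in it, is the one meant. I'll confirm that in an enlarged crop.

```bash
python3 - <<'E'
import cv2,numpy as np
s=cv2.imread("pics/scene0.png");t=cv2.imread("pics/top0.png")
a=cv2.resize(s[160:260,200:330],(390*1,300),interpolation=3)
b=cv2.resize(t[240:310,185:276],(390,300),interpolation=3)
c=cv2.resize(s[270:400,250:390],(390,362),interpolation=3)[:300]
c=cv2.resize(s[275:400,250:400],(390,325)[:2],interpolation=3)[:300]
c=cv2.resize(s[275:390,245:394],(390,300),interpolation=3)
d=cv2.resize(t[252:362,330:473],(390,300),interpolation=3)
cv2.imwrite("pics/crop1.png",np.vstack([np.hstack([a,b]),np.hstack([c,d])]))
E
```

```text
(no output)
```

View pics/crop1.png

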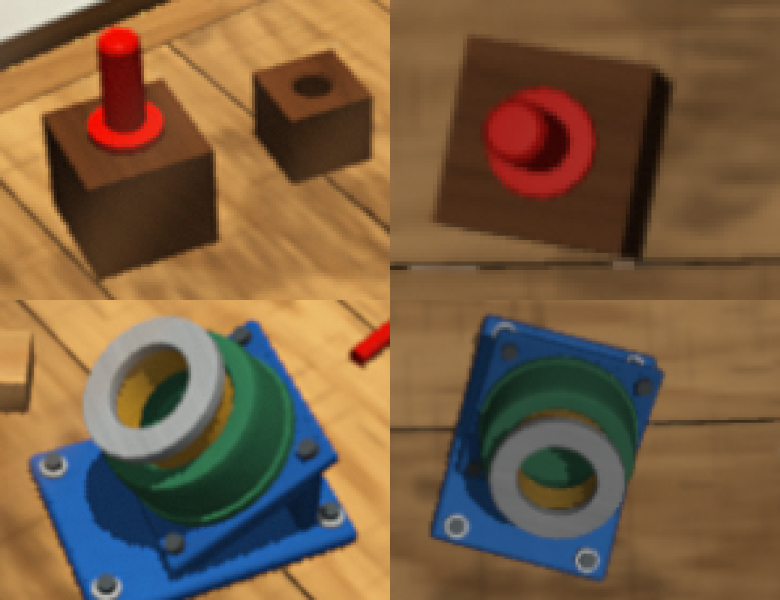

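The crop confirms it: the larger block (scene (243,218), top (222,275)) holds the red drift, and the small one is empty. Next I'll fit positions from both views.

```bash
cat > h.py <<'E'
from plant import robot
import cv2,numpy as np
from scipy.optimize import least_squares
from scipy.spatial.transform import Rotation as Ro
def proj(m,X):
    return cv2.projectPoints(np.asarray(X,float).reshape(-1,3),cv2.Rodrigues(np.array(m["R"]))[0],np.array(m["t"],float),np.array(m["mtx"]),np.array(m["dist_coeffs"]))[0][:,0]
def tri(ms,ps):
    f=lambda X:np.concatenate([proj(m,X)[0]-p for m,p in zip(ms,ps)])
    r=least_squares(f,[.4,.2,.05]);return r.x,r.fun
def axis(yaw,tilt): # bore axis; x axis of housing heads at yaw, z leans back toward robot
    return np.array([-np.sin(tilt)*np.cos(yaw),-np.sin(tilt)*np.sin(yaw),np.cos(tilt)])
def frame(yaw,tilt):
    z=axis(yaw,tilt);y=np.array([-np.sin(yaw),np.cos(yaw),0]);return np.c_[np.cross(y,z),y,z]
def circ(P,R,r,z,n=72):
    a=np.linspace(0,2*np.pi,n,endpoint=False)
    return P+(np.c_[r*np.cos(a),r*np.sin(a),0*a+z])@R.T
E
python3 - <<'E'
from h import *
ms=[robot.camera_model(n) for n in("scene","top")]
A=lambda x,y:np.array([200+x/3,160+y/3]);B=lambda x,y:np.array([185+x*91/390,240+y*70/300])
C=lambda x,y:np.array([245+x*149/390,275+y*115/300]);D=lambda x,y:np.array([330+x*143/390,252+y*110/300])
for n,a,b in[("guard",(125,127),(150,142)),("griptop",(119,38),(125,132)),("hl",(43,115),(78,37)),("hr",(213,150),(232,257)),("hf",(93,190),(45,220))]:
    X,f=tri(ms,[A(*a),B(*b)]);print(n,X.round(4),f.round(1))
# foot corners visible in both: robot-left, robot-right, far-right
for n,a,b in[("foot washer L",(52,163),(66,226)),("washer R",(106,286),(198,260))]:
    X,f=tri(ms,[C(*a),D(*b)]);print(n,X.round(4),f.round(1))
hulls=[]
for n,(x0,y0,x1,y1) in(("scene",(265,275,335,345)),("top",(355,285,425,345))):
    im=cv2.imread(f"pics/{n}0.png")
    hsv=cv2.cvtColor(im,cv2.COLOR_BGR2HSV)
    m=((hsv[...,1]<50)&(hsv[...,2]>70)).astype(np.uint8);k=np.zeros_like(m);k[y0:y1,x0:x1]=1;m*=k
    nn,l,st,_=cv2.connectedComponentsWithStats(m);i=1+np.argmax(st[1:,4]);print(n,st[i])
    c=cv2.findContours((l==i).astype(np.uint8),0,cv2.CHAIN_APPROX_NONE)[0];c=max(c,key=len)
    hulls.append(cv2.convexHull(c)[:,0].astype(float))
def sup(p,n=48):
    a=np.linspace(0,2*np.pi,n,endpoint=False);return (p@np.c_[np.cos(a),np.sin(a)].T).max(0)
def f(v,w=1):
    R=frame(v[3],v[4]);X=np.r_[circ(v[:3],R,.042,0),circ(v[:3],R,.042,.01)]
    return np.concatenate([sup(proj(m,X))-sup(h) -.4 for m,h in zip(ms,hulls)]+[[ (v[4]-.55)*100]])
r=least_squares(f,[.4,0,.12,0,.55]);print(r.x.round(4),np.sqrt(np.mean(r.fun**2)))
E
```

```text
guard [5.38e-01 1.00e-04 7.25e-02] [-0.1  0.   0.  -0.1]
griptop [ 0.5374 -0.0017  0.1391] [-0.6  0.   0.3 -0.5]
hl [0.5543 0.0538 0.0442] [20.4 -1.5 -9.5 17.4]
hr [ 0.5213 -0.0554  0.0949] [-21.2   1.8  10.5 -18.9]
hf [ 0.5233  0.0541 -0.0073] [-7.8  0.5  3.7 -6.8]
foot washer L [ 0.4224 -0.2396  0.0143] [ 0. -0. -0.  0.]
washer R [ 0.397  -0.329   0.0144] [-0.  0.  0. -0.]
scene [ 277  282   54   54 1591]
top [ 366  295   51   44 1161]
[ 0.4562 -0.2973  0.1073 -0.4283  0.5615] 0.7350250489887682
```

Grip direction and holder position agree with the sizes given: guard at (0.538, 0.000), height 0.0725. The housing yaw from the foot is about −0.27. The tool can't be tilted, so I'll pivot the drift in the pads by hooking its nose in the holder's hole and pulling sideways. First I'll go above the holder.

Emit:
{"op": "step_arm", "data": {
  "targets": [
    [0,[-40,-32,0],-7],
    [0,[-75,-60,0],-11],
    [0,[-105,-85,0],-11],
    [0,[-135,-109,0],-11],
    [0,[-165,-133,0],-11],
    [0,[-195,-157,0],-11],
    [0,[-220,-177,0],-11],
    [0,[-241,-193,0],-11]
  ],
  "squeeze": 8
}}

```text
t: 0.77
tool_pos: [0.408, 0.2776, 0.2144]
orientation: [0.134, 0.991, -0.0, -0.0]
force: [-0.0, 0.7, -1.1]
gripper_width: 0.0921
grip_force: 0.0
```

```bash
cat >> h.py <<'E'
def to(target,s=None):
    s=s or robot.sense();R=Ro.from_quat(s["orientation"]).as_matrix()
    return (R.T@(np.array(target)-s["tool_pos"])*1e3).round(1)
def pose():
    s=robot.sense();R=Ro.from_quat(s["orientation"]).as_matrix()
    print("t",round(s["t"],2),"p",np.round(s["tool_pos"],4),"x",R[:,0].round(3),"z",R[:,2].round(3),"F",np.round(s["force"],1),"w",round(s["gripper_width"],4),"g",round(s["grip_force"],1),"j",np.round(s["joint_pos"],2));return s
E
python3 -c "
from h import *
pose();print(to([.538,0,.215]))"
```

```text
t 0.77 p [0.408  0.2776 0.2144] x [-0.964  0.266  0.   ] z [-0.    -0.001 -1.   ] F [-0.   0.7 -1.1] w 0.0921 g 0.0 j [ 0.59  0.15  1.91 -0.    1.09 -0.71]
[-199.  -233.2   -0.4]
```

Emit:
{"op": "step_arm", "data": {
  "targets": [
    [0,[-25,-29,0],0],
    [0,[-52,-60,0],0],
    [0,[-79,-92,0],0],
    [0,[-106,-124,0],0],
    [0,[-133,-156,0],0],
    [0,[-160,-187,0],0],
    [0,[-183,-214,0],0],
    [0,[-199,-233,0],0]
  ]
}}

```text
t: 1.43
tool_pos: [0.5388, -0.0002, 0.2144]
orientation: [0.134, 0.991, -0.0, 0.0]
force: [-0.2, 0.2, -0.7]
gripper_width: 0.092
grip_force: 0.0
```

```bash
python3 -c "
from h import *
pose();m=robot.camera_model('wrist');im=robot.capture('wrist');cv2.imwrite('pics/w1.png',im[:,:,::-1]);print({k:np.round(v,3).tolist() for k,v in m.items()})
print('expected guard px',proj(m,[.538,0,.08]),'grip top',proj(m,[.538,0,.142]))"
```

```text
t 1.43 p [ 5.388e-01 -2.000e-04  2.144e-01] x [-0.964  0.266 -0.   ] z [ 0.    -0.001 -1.   ] F [-0.2  0.2 -0.7] w 0.092 g 0.0 j [-0.    0.22  1.82 -0.    1.1  -1.3 ]
{'mtx': [[349.806, 0.0, 324.654], [0.0, 349.806, 239.865], [0.0, 0.0, 1.0]], 'dist_coeffs': [-0.06, 0.0, 0.0, 0.0, 0.0], 'R': [[0.265, 0.964, -0.001], [0.935, -0.257, 0.242], [0.234, -0.065, -0.97]], 't': [-0.143, -0.532, 0.264]}
expected guard px [[324.65504838 229.84568291]] grip top [[324.60085161 248.35126667]]
```

View pics/w1.png

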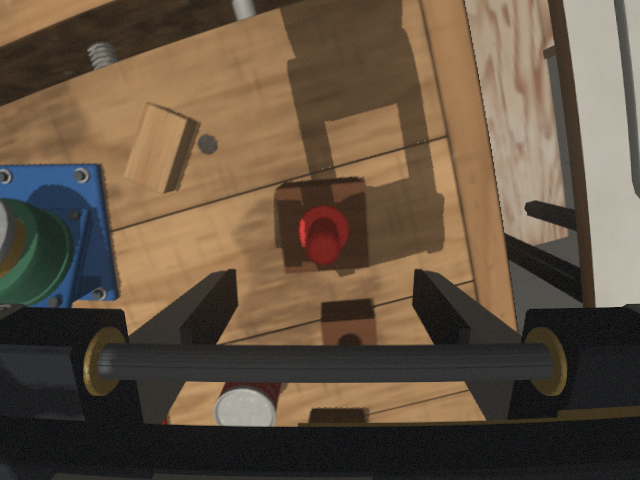

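The wrist view shows the guard at (324,229) and the grip top at (323,246), where they were predicted. I'll descend and grip lightly.

Emit:
{"op": "step_arm", "data": {
  "targets": [
    [0,[1,0,35],0],
    [0,[1,0,70],0],
    [0,[1,0,105],0],
    [0,[1,0,129],0],
    [0,[1,0,129],0],
    [1,[1,0,129],0],
    [1,[1,0,129],0],
    [1,[1,0,129],0]
  ],
  "squeeze": 8
}}

```text
t: 2.15
tool_pos: [0.5383, 0.0032, 0.0874]
orientation: [0.133, 0.991, 0.0, 0.001]
force: [0.0, -0.4, -0.5]
gripper_width: 0.0741
grip_force: 0.0
```

Emit:
{"op": "step_arm", "data": {
  "targets": [
    [1,[0,0,0],0],
    [1,[0,0,0],0],
    [1,[0,0,0],0],
    [1,[0,0,0],0]
  ]
}}

```text
t: 2.48
tool_pos: [0.5373, 0.0031, 0.0862]
orientation: [0.134, 0.991, 0.0, 0.0]
force: [0.3, -0.4, 0.7]
gripper_width: 0.047
grip_force: 0.0
```

Emit:
{"op": "step_arm", "data": {
  "targets": [
    [1,[0,-3,1],0],
    [1,[0,-3,1],0],
    [1,[0,-3,1],0],
    [1,[0,-3,1],0],
    [1,[0,-3,1],0],
    [1,[0,-3,1],0]
  ]
}}

```text
t: 2.98
tool_pos: [0.5361, 0.0002, 0.0845]
orientation: [0.133, 0.991, -0.0, -0.0]
force: [-0.6, -0.2, -0.6]
gripper_width: 0.0257
grip_force: 8.0
```

```bash
python3 -c "
from h import *
pose()"
```

```text
t 2.98 p [5.361e-01 2.000e-04 8.450e-02] x [-0.964  0.265  0.   ] z [-0. -0. -1.] F [-0.6 -0.2 -0.6] w 0.0257 g 8.0 j [-0.    0.38  1.93 -0.    0.83 -1.31]
```

Emit:
{"op": "step_arm", "data": {
  "targets": [
    [1,[0,0,-20],0],
    [1,[0,0,-40],0],
    [1,[0,0,-45],0],
    [1,[0,0,-45],0],
    [1,[6,0,-45],0],
    [1,[12,0,-45],0],
    [1,[18,0,-45],0],
    [1,[24,0,-45],0]
  ]
}}

```text
t: 3.65
tool_pos: [0.5121, 0.0068, 0.1289]
orientation: [0.134, 0.991, 0.0, -0.0]
force: [2.9, 0.0, -1.1]
gripper_width: 0.026
grip_force: 8.0
```

```bash
python3 -c "
from h import *
pose();im=robot.capture('scene')[130:280,170:370];im2=robot.capture('wrist');im=cv2.resize(im,(640,480),interpolation=3);cv2.imwrite('pics/s2.png',np.hstack([im,im2])[::,::,::-1][:, :]);
a=cv2.imread('pics/s2.png');cv2.imwrite('pics/s2.png',cv2.resize(a,(800,300)))"
```

```text
t 3.65 p [0.5121 0.0068 0.1289] x [-0.964  0.265  0.001] z [-0.001  0.    -1.   ] F [ 2.9  0.  -1.1] w 0.026 g 8.0 j [ 0.01  0.28  1.95  0.    0.91 -1.29]
```

View pics/s2.png

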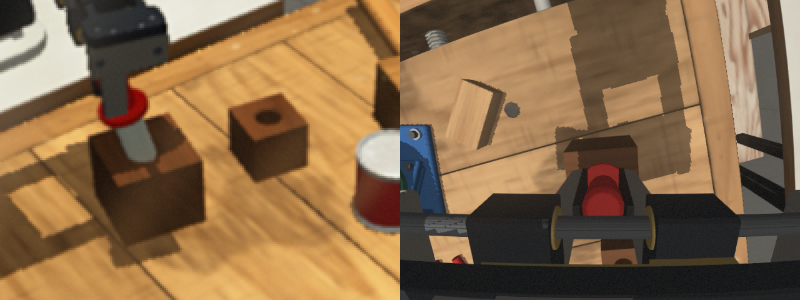

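The drift is pivoting in the grip with its nose hooked in the hole, leaning the right way. I'll go on to about 31°, then squeeze hard and lift.

Emit:
{"op": "step_arm", "data": {
  "targets": [
    [1,[6,0,0],0],
    [1,[12,0,0],0],
    [1,[18,0,0],0],
    [1,[23,0,0],0],
    [1,[24,0,0],0],
    [1,[24,0,0],0]
  ]
}}

```text
t: 4.25
tool_pos: [0.4892, 0.013, 0.1296]
orientation: [0.133, 0.991, -0.0, -0.0]
force: [0.4, -0.2, -0.5]
gripper_width: 0.0257
grip_force: 8.0
```

Emit:
{"op": "step_arm", "data": {
  "targets": [
    [1,[0,0,0],0],
    [1,[0,0,0],0],
    [1,[0,0,0],0],
    [1,[0,0,-20],0],
    [1,[0,0,-50],0],
    [1,[0,0,-80],0],
    [1,[0,0,-100],0],
    [1,[0,0,-100],0]
  ],
  "squeeze": 55
}}

```text
t: 4.92
tool_pos: [0.4923, 0.0129, 0.2337]
orientation: [0.134, 0.991, 0.001, 0.003]
force: [0.7, -0.3, -0.6]
gripper_width: 0.0252
grip_force: 55.0
```

```bash
python3 -c "
from h import *
pose();a=robot.capture('scene')[90:240,170:370];b=robot.capture('wrist');t=robot.capture('top');cv2.imwrite('pics/w3raw.png',b[:,:,::-1]);cv2.imwrite('pics/t3raw.png',t[:,:,::-1])
a=cv2.resize(a,(400,300),interpolation=3);b=cv2.resize(b,(400,300));cv2.imwrite('pics/s3.png',np.hstack([a,b])[:,:,::-1])"
```

```text
t 4.92 p [0.4923 0.0129 0.2337] x [-0.964  0.265 -0.006] z [ 0.006  0.    -1.   ] F [ 0.7 -0.3 -0.6] w 0.0252 g 55.0 j [ 0.02  0.12  1.89  0.    1.12 -1.28]
```

View pics/s3.png

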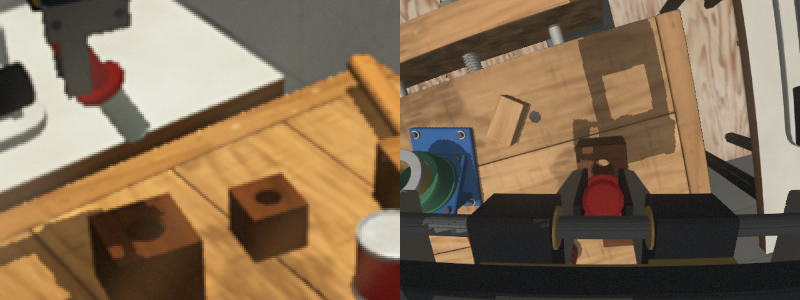

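The drift is clear of the holder and tilted. The nose end is at scene ≈(238,156) and the guard at ≈(222,131). Next I'll estimate the tilt and refine the cup pose using a wrist view.

```bash
python3 - <<'E'
from h import *
m=robot.camera_model("scene");w=robot.camera_model("wrist");s=robot.sense();R=Ro.from_quat(s["orientation"]).as_matrix()
g=np.array(s["tool_pos"])-R[:,2]*.0187
for th in range(24,40,3):
    d=np.sin(np.radians(th))*-R[:,0]+np.cos(np.radians(th))*R[:,2]
    print(th,proj(m,g+.091*d)[0].round(1),proj(m,g+.027*d)[0].round(1),"grip end wrist",proj(w,g-.039*d)[0].round(1))
im=cv2.imread("pics/w3raw.png");h=cv2.cvtColor(im,cv2.COLOR_BGR2HSV)
k=((h[...,1]>120)&((h[...,0]<8)|(h[...,0]>172))&(h[...,2]>90)).astype(np.uint8);k[:230]=0;k[370:]=0;k[:,:400]=0
ys,xs=np.nonzero(k);print(xs.min(),xs.max(),ys.min(),ys.max())
cv2.imwrite("pics/w3c.png",np.hstack([cv2.resize(im[230:380,260:460][:, :],(400,300),interpolation=3),cv2.resize(cv2.convertScaleAbs(robot.capture("scene")[110:170,190:270][:,:,::-1]),(400,300),interpolation=3)]))
E
```

```text
24 [230.2 161.9] [211.9 135.6] grip end wrist [324.4 301.9]
27 [232.6 160.4] [212.6 135.1] grip end wrist [324.4 296.1]
30 [234.8 158.7] [213.3 134.6] grip end wrist [324.4 290.4]
33 [237. 157.] [214.  134.1] grip end wrist [324.4 284.8]
36 [239.1 155.2] [214.6 133.5] grip end wrist [324.4 279.3]
39 [241.1 153.2] [215.2 132.9] grip end wrist [324.4 273.9]Traceback (most recent call last):
  File "<stdin>", line 9, in <module>
    return umr_minimum(a, axis, None, out, keepdims, initial, where)
ValueError: zero-size array to reduction operation minimum which has no identity
```

```bash
python3 - <<'E'
from h import *
im=cv2.imread("pics/w3raw.png")
a=robot.capture("scene")[105:180,180:280][:,:,::-1]
cv2.imwrite("pics/w3c.png",np.hstack([cv2.resize(im[230:380,230:430],(400,300),interpolation=3),cv2.resize(a,(400,300),interpolation=3)]))
E
```

```text
(no output)
```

View pics/w3c.png

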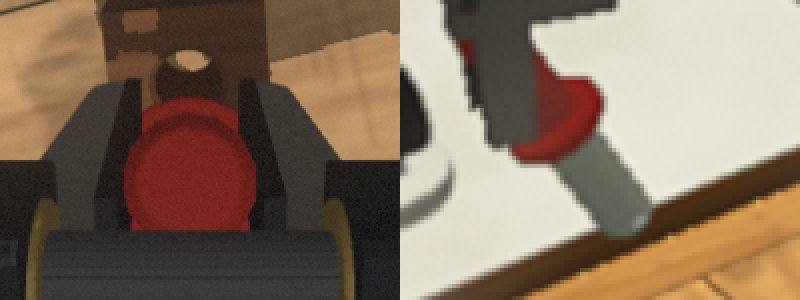

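```bash
cat > fitd.py <<'E'
from h import *
def fitd(s,obs):
    R=Ro.from_quat(s["orientation"]).as_matrix();g=np.array(s["tool_pos"])-R[:,2]*.0187
    def pts(v):
        d=np.sin(v[0])*-R[:,0]+np.cos(v[0])*R[:,2]
        N=g+R[:,0]*v[1]+R[:,2]*v[2]   # nose end
        return N,d
    def f(v):
        N,d=pts(v);return np.concatenate([proj(m,N-l*d)[0]-p for m,l,p in obs])
    r=least_squares(f,[.5,-.05,.08],x_scale=[.1,.01,.01]);N,d=pts(r.x)
    L=.091;print("theta",np.degrees(r.x[0]).round(1),"nose end in tool rel grasp x,z mm",(r.x[1:]*1e3).round(1),"nose world",N.round(4),"axis offset at grasp mm",((r.x[1]+np.tan(r.x[0])*r.x[2])*1e3).round(1),"res",r.fun.round(1))
E
python3 - <<'E'
from fitd import *
s=pose();m=robot.camera_model("scene");w=robot.camera_model("wrist")
fitd(s,[(m,0,(237,158.5)),(m,.064,(219,134.5)),(w,.13,(325,321))])
fitd(s,[(m,0,(237,158.5)),(m,.064,(219,134.5))])
E
```

```text
t 5.12 p [0.489  0.0129 0.2282] x [-0.964  0.265  0.002] z [-0.002 -0.    -1.   ] F [-1.2  1.2 -1.2] w 0.025 g 55.0 j [ 0.02  0.13  1.9  -0.    1.12 -1.28]
theta 27.0 nose end in tool rel grasp x,z mm [-50.9  80.5] nose world [ 0.538  -0.0006  0.1663] axis offset at grasp mm -9.9 res [ 0.8  0.7 -0.9 -0.5 -0.5  0. ]
theta 26.0 nose end in tool rel grasp x,z mm [-50.6  80.7] nose world [ 5.376e-01 -5.000e-04  1.661e-01] axis offset at grasp mm -11.2 res [ 0.6  0.9 -0.5 -0.8]
```

The drift is at about 27° (bore 31.5°), so it is within tolerance, though it sits about 10 mm off the pads' middle. I'll hover over the cup along the bore and measure the cup from there.

Emit:
{"op": "step_arm", "data": {
  "targets": [
    [1,[0,-15,-15],0],
    [1,[5,-45,-25],0],
    [1,[12,-85,-25],0],
    [1,[20,-125,-25],0],
    [1,[28,-165,-25],0],
    [1,[34,-205,-25],0],
    [1,[38,-245,-25],0],
    [1,[42,-275,-25],0]
  ]
}}

```text
t: 5.78
tool_pos: [0.3745, -0.243, 0.2532]
orientation: [0.134, 0.991, 0.0, -0.001]
force: [0.5, -0.2, -1.4]
gripper_width: 0.0253
grip_force: 55.0
```

Emit:
{"op": "step_arm", "data": {
  "targets": [
    [1,[0,-20,0],0],
    [1,[0,-32,0],0],
    [1,[0,-32,0],0],
    [1,[0,-32,0],0],
    [1,[0,-32,0],0]
  ]
}}

```text
t: 6.2
tool_pos: [0.3682, -0.2709, 0.254]
orientation: [0.133, 0.991, 0.001, -0.001]
force: [0.4, -0.2, -1.6]
gripper_width: 0.025
grip_force: 55.0
```

```bash
python3 -c "
from h import *
import json
s=pose();m=robot.camera_model('wrist');b=robot.capture('wrist');a=robot.capture('scene');t=robot.capture('top')
json.dump({k:np.asarray(v).tolist() for k,v in m.items()},open('w4.json','w'));json.dump({k:np.asarray(v).tolist() for k,v in s.items()},open('s4.json','w'))
for n,i in(('w',b),('s',a),('t',t)):cv2.imwrite(f'pics/{n}4raw.png',i[:,:,::-1])
cv2.imwrite('pics/v4.png',np.hstack([cv2.resize(b[60:360,175:475],(400,400),interpolation=3),cv2.resize(a[230:400,240:410],(400,400),interpolation=3)])[:,:,::-1])"
```

```text
t 6.2 p [ 0.3682 -0.2709  0.254 ] x [-0.964  0.264  0.001] z [-0.001  0.001 -1.   ] F [ 0.4 -0.2 -1.6] w 0.025 g 55.0 j [-0.64  0.05  1.93  0.    1.17 -1.94]
```

View pics/v4.png

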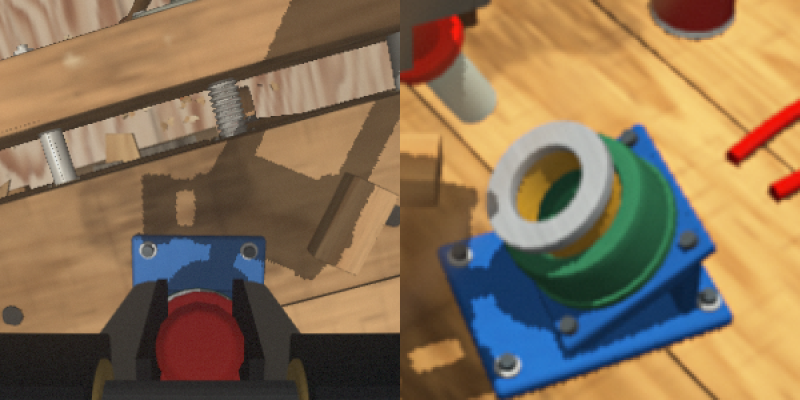

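The wrist view shows the two near foot bolts at (287,248) and (362,248), symmetric about the tool's plane, so the gripper is aligned with the housing. The scene view shows the nose hovering up-slope of and above the cup. Next I'll refit the cup with the yaw fixed.

```bash
python3 - <<'E'
from fitd import *
import json
w=json.load(open('w4.json'));s=json.load(open('s4.json'));ms=[robot.camera_model(n) for n in("scene","top")]
C=lambda x,y:np.array([245+x*149/390,275+y*115/300]);D=lambda x,y:np.array([330+x*143/390,252+y*110/300])
W=[tri(ms+[w],[C(*a),D(*b),c])[0] for a,b,c in[((52,163),(66,226),(286.8,248.3)),((106,286),(198,260),(361.8,248.3))]]
W=[tri(ms+[w],[C(*a),D(*b),c]) for a,b,c in[((52,163),(66,226),(361.8,248.3)),((106,286),(198,260),(286.8,248.3))]]
print([(x.round(4),f.round(1)) for x,f in W]);dv=W[0][0]-W[1][0];yaw=np.arctan2(-dv[0],dv[1]);print("yaw",yaw)
def sup(p,n=72):
    a=np.linspace(0,2*np.pi,n,endpoint=False);return (p@np.c_[np.cos(a),np.sin(a)].T).max(0)
hulls=[]
for n,(x0,y0,x1,y1) in(("scene",(270,275,335,345)),("top",(355,285,425,345))):
    hsv=cv2.cvtColor(cv2.imread(f"pics/{n}0.png"),cv2.COLOR_BGR2HSV)
    m=((hsv[...,1]<60)&(hsv[...,2]>55)).astype(np.uint8);k=np.zeros_like(m);k[y0:y1,x0:x1]=1;m*=k
    m=cv2.morphologyEx(m,cv2.MORPH_OPEN,np.ones((3,3)))
    nn,l,st,_=cv2.connectedComponentsWithStats(m);i=1+np.argmax(st[1:,4]);print(n,st[i])
    hulls.append(np.argwhere(l==i)[:,::-1].astype(float))
def f(v,idx=(0,1)):
    R=frame(yaw,.55);X=np.r_[circ(v[:3],R,.042,0),circ(v[:3],R,.042,.01)]
    return np.concatenate([sup(proj(ms[i],X))-sup(hulls[i])-.5 for i in idx])
r=least_squares(f,[.45,-.3,.107],loss="soft_l1");print("cup",r.x.round(4),np.sqrt(np.mean(r.fun**2)));print(r.fun[::6].round(1))
R=frame(yaw,.55);Rt=Ro.from_quat(s["orientation"]).as_matrix()
rim=r.x+.01*R[:,2];print("rim centre",rim.round(4),"bore axis",R[:,2].round(3),"rim rel TCP in tool mm",(Rt.T@(rim-s["tool_pos"])*1e3).round(1))
S=lambda x,y:np.array([240+x*.425,230+y*.425])
fitd(s,[(ms[0],0,S(478,110)),(w,.13,(175+200*.75,60+350*.75))])
E
```

```text
[(array([ 0.4229, -0.2392,  0.0143]), array([ 0.2, -0.3, -0.2, -0.3, -0.3, -0.4])), (array([ 0.3985, -0.3278,  0.013 ]), array([ 0.4, -0.5, -0.8, -0.8, -0.8, -0.9]))]
yaw -0.2692618184226906
scene [ 277  282   54   55 1669]
top [ 366  295   51   44 1223]
cup [ 0.4565 -0.2968  0.1062] 0.6064318000249926
[ 0.9  1.   1.1  1.7 -0.4  0.2  1.1  0.7  0.9  1.2  0.2  0.1 -0.6  0.1
  0.4  1.1  0.5  0.1 -0.4  0.   0.3  0.8  0.1  0.2]
rim centre [ 0.4515 -0.2954  0.1148] bore axis [-0.504  0.139  0.853] rim rel TCP in tool mm [-86.9  -1.7 139.1]
theta 120.3 nose end in tool rel grasp x,z mm [-293.1  207.6] nose world [ 0.6507 -0.3482  0.0647] axis offset at grasp mm -647.8 res [-18.6  13.2  -0.5  19.3]
```

```bash
python3 - <<'E'
from fitd import *
import json
w=json.load(open('w4.json'));s=json.load(open('s4.json'));m=robot.camera_model("scene")
S=lambda x,y:np.array([240+x*.425,230+y*.425])
fitd(s,[(m,0,S(77,109)),(w,.13,(175+200*.75,60+350*.75))])
R=Ro.from_quat(s["orientation"]).as_matrix();g=np.array(s["tool_pos"])-R[:,2]*.0187
for th in(25,27,29,31): # predicted grip end in wrist for nose fixed at last fit, and scene guard
    d=np.sin(np.radians(th))*-R[:,0]+np.cos(np.radians(th))*R[:,2];N=g-R[:,0]*.0509+R[:,2]*.0805
    print(th,proj(m,N)[0].round(1),proj(m,N-.064*d)[0].round(1),proj(w,N-.13*d)[0].round(1))
print(S(77,109),S(30,52))
E
```

```text
theta 25.4 nose end in tool rel grasp x,z mm [-48.9  83.7] nose world [ 0.4153 -0.2838  0.1889] axis offset at grasp mm -9.2 res [ 0.   0.  -0.6 -0. ]
25 [274.1 274.2] [251.2 246.3] [324.4 334. ]
27 [274.1 274.2] [249.7 247.3] [324.4 321.2]
29 [274.1 274.2] [248.2 248.4] [324.5 308.6]
31 [274.1 274.2] [246.7 249.5] [324.5 296.2]
[272.725 276.325] [252.75 252.1 ]
```

The drift is at about 26° with its nose at tool offset (−50, 0, +63) from the TCP. I'll go to 20 mm above the rim on the +y side, then approach along the bore.

Emit:
{"op": "step_arm", "data": {
  "targets": [
    [1,[-7,8,15],0],
    [1,[-13,16,30],0],
    [1,[-20,24,45],0],
    [1,[-26,32,59],0],
    [1,[-26,32,59],0],
    [1,[-26,32,59],0],
    [1,[-29,32,63],0],
    [1,[-29,32,63],0]
  ]
}}

```text
t: 7.02
tool_pos: [0.4051, -0.2493, 0.192]
orientation: [0.133, 0.991, -0.0, 0.001]
force: [0.2, -0.6, -1.8]
gripper_width: 0.0251
grip_force: 55.0
```

```bash
python3 -c "
from h import *
s=pose();a=robot.capture('scene');t=robot.capture('top');cv2.imwrite('pics/t5.png',t[:,:,::-1])
cv2.imwrite('pics/v5.png',np.hstack([cv2.resize(a[230:380,230:380],(400,400),interpolation=3),cv2.resize(t[260:360,340:440],(400,400),interpolation=3)])[:,:,::-1])"
```

```text
t 7.02 p [ 0.4051 -0.2493  0.192 ] x [-0.964  0.264 -0.001] z [ 0.001 -0.001 -1.   ] F [ 0.2 -0.6 -1.8] w 0.0251 g 55.0 j [-0.55  0.14  1.97 -0.    1.03 -1.86]
```

View pics/v5.png

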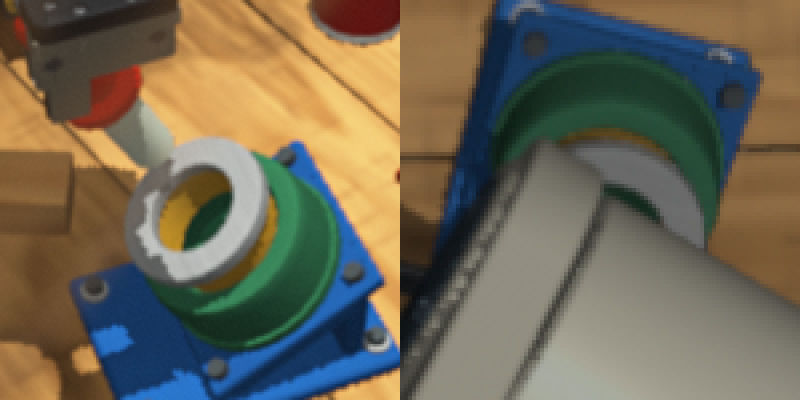

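The nose end is at crop ≈(150,158), just above the rim's +y land, as predicted. I'll feel for contact along the bore.

Emit:
{"op": "step_arm", "data": {
  "targets": [
    [1,[-3,0,5],0],
    [1,[-5,0,8.5],0],
    [1,[-5,0,8.5],0],
    [1,[-5,0,8.5],0]
  ]
}}

```text
t: 7.45
tool_pos: [0.4093, -0.2502, 0.1828]
orientation: [0.134, 0.991, 0.0, -0.0]
force: [-0.3, 0.9, -1.5]
gripper_width: 0.0247
grip_force: 55.0
```

Emit:
{"op": "step_arm", "data": {
  "targets": [
    [1,[-1,0,1.7],0],
    [1,[-1,0,1.7],0],
    [1,[-1,0,1.7],0]
  ]
}}

```text
t: 7.7
tool_pos: [0.4103, -0.2504, 0.1813]
orientation: [0.133, 0.991, 0.0, -0.0]
force: [0.4, 0.3, -1.3]
gripper_width: 0.0252
grip_force: 55.0
```

Emit:
{"op": "step_arm", "data": {
  "targets": [
    [1,[-1,0,1.7],0],
    [1,[-1,0,1.7],0],
    [1,[-1,0,1.7],0]
  ]
}}

```text
t: 7.95
tool_pos: [0.4113, -0.2507, 0.1796]
orientation: [0.133, 0.991, 0.0, -0.0]
force: [-0.0, -0.7, -1.3]
gripper_width: 0.0251
grip_force: 55.0
```

Emit:
{"op": "step_arm", "data": {
  "targets": [
    [1,[-1,0,1.7],0],
    [1,[-1,0,1.7],0],
    [1,[-1,0,1.7],0]
  ]
}}

```text
t: 8.2
tool_pos: [0.4123, -0.251, 0.1781]
orientation: [0.134, 0.991, -0.0, -0.0]
force: [-1.7, 1.0, 3.0]
gripper_width: 0.0248
grip_force: 55.0
```

Emit:
{"op": "step_arm", "data": {
  "targets": [
    [1,[-1,0,1.7],0],
    [1,[-1,0,1.7],0],
    [1,[-1,0,1.7],0]
  ]
}}

```text
t: 8.45
tool_pos: [0.4132, -0.2512, 0.1763]
orientation: [0.134, 0.991, 0.0, -0.0]
force: [-1.8, 0.9, 2.8]
gripper_width: 0.0252
grip_force: 55.0
```

```bash
cat > mon.py <<'E'
from h import *
import sys
yaw=-.269;R0=frame(yaw,.55);C0=np.array([.4565,-.2968,.1062])
def grip(im): # drift grip outline in wrist picture, moves only if drift moves in the fingers
    h=cv2.cvtColor(im,cv2.COLOR_BGR2HSV);k=(h[...,1]>110)&((h[...,0]<8)|(h[...,0]>172))&(h[...,2]>40);k[:250]=0;k[355:]=0;k[:,:250]=0;k[:,400:]=0
    ys,xs=np.nonzero(k);c=k[:,315:335].any(1).nonzero()[0];e=cv2.Canny(im,40,90)[250:350,324-3:324+4].sum(1)/255
    return "rows",c.min(),c.max(),"cols",xs.min(),xs.max(),"edges",(250+np.nonzero(e>3)[0]).tolist()
def cup(im): # fit depth and tilt of the flange to the scene picture
    m=robot.camera_model("scene");hsv=cv2.cvtColor(im,cv2.COLOR_BGR2HSV)
    k=((hsv[...,1]<60)&(hsv[...,2]>55)).astype(np.uint8);z=np.zeros_like(k);z[275:365,262:350]=1;k*=z
    pts=np.argwhere(cv2.morphologyEx(k,cv2.MORPH_OPEN,np.ones((3,3))))[:,::-1].astype(float)
    a=np.radians(np.arange(-60,130,6));D=np.c_[np.cos(a),np.sin(a)].T # right/lower side, away from the nose
    o=(pts@D).max(0)+.5
    def f(v):
        R=R0@Ro.from_euler("xy",[v[1],v[2]]).as_matrix();P=C0-v[0]*R0[:,2]
        return (proj(m,np.r_[circ(P,R,.042,0),circ(P,R,.042,.01)])@D).max(0)-o
    r=least_squares(lambda v:np.r_[f(v),20*v[1:]],[0,0,0],x_scale=[.01,.1,.1],loss="soft_l1")
    return "sunk mm %.1f tilt deg %.1f %.1f rms %.2f"%(r.x[0]*1e3,*np.degrees(r.x[1:]),np.sqrt(np.mean(f(r.x)**2)))
if __name__=="__main__":
    s=pose();a=robot.capture("scene")[:,:,::-1].copy();w=robot.capture("wrist")[:,:,::-1].copy()
    n="%.2f"%s["t"];cv2.imwrite(f"pics/ms{n}.png",a);cv2.imwrite(f"pics/mw{n}.png",w)
    print(*grip(w));print(cup(a))
E
python3 - <<'E'
from mon import *
for n in("w3raw","w4raw"):print(n,*grip(cv2.imread(f"pics/{n}.png")))
for n in("scene0","s4raw"):print(n,cup(cv2.imread(f"pics/{n}.png")))
E
python3 mon.py
```

```text
w3raw rows 269 345 cols 291 358 edges [255, 265, 278, 286, 293, 345]
w4raw rows 279 345 cols 291 358 edges [255, 276, 278, 286, 293, 345]
scene0 sunk mm 31.6 tilt deg -36.5 -6.0 rms 8.02
s4raw sunk mm 32.6 tilt deg -37.5 -5.0 rms 8.10
t 8.45 p [ 0.4132 -0.2512  0.1763] x [-0.964  0.265  0.   ] z [-0.  0. -1.] F [-1.8  0.9  2.8] w 0.0252 g 55.0 j [-0.55  0.18  1.97  0.    1.   -1.85]
rows 278 345 cols 291 358 edges [267, 278, 286, 293, 345]
sunk mm 33.2 tilt deg -35.7 -4.9 rms 8.02
```

```bash
python3 - <<'E'
s=open("mon.py").read()
s=s.replace('pts=np.argwhere(cv2.morphologyEx(k,cv2.MORPH_OPEN,np.ones((3,3))))[:,::-1].astype(float)','''k=cv2.morphologyEx(k,cv2.MORPH_OPEN,np.ones((3,3)));n,l,st,_=cv2.connectedComponentsWithStats(k);i=1+np.argmax(st[1:,4])
    pts=np.argwhere(l==i)[:,::-1].astype(float)''')
open("mon.py","w").write(s)
E
python3 - <<'E'
from mon import *
for n in("scene0","s4raw","ms8.45"):print(n,cup(cv2.imread(f"pics/{n}.png")))
E
```

```text
scene0 sunk mm -2.2 tilt deg -0.5 0.5 rms 0.31
s4raw sunk mm -1.9 tilt deg -0.9 0.2 rms 0.23
ms8.45 sunk mm 0.3 tilt deg -0.5 0.9 rms 0.22
```

The drift hasn't shifted in the fingers and the cup has sunk a little. Now I'll do the opposite side.

Emit:
{"op": "step_arm", "data": {
  "targets": [
    [1,[5.2,0,-8.5],0],
    [1,[5.2,-30,-8.5],0],
    [1,[5.2,-60,-8.5],0],
    [1,[5.2,-66,-8.5],0],
    [1,[5.2,-66,-8.5],0],
    [1,[2.6,-66,-4.3],0],
    [1,[2.6,-66,-4.3],0]
  ]
}}

```text
t: 9.13
tool_pos: [0.3934, -0.3133, 0.18]
orientation: [0.134, 0.991, 0.0, -0.0]
force: [-0.7, 1.4, -1.5]
gripper_width: 0.0253
grip_force: 55.0
```

Emit:
{"op": "step_arm", "data": {
  "targets": [
    [1,[-1,0,1.7],0],
    [1,[-2.1,0,3.4],0],
    [1,[-2.1,0,3.4],0],
    [1,[-2.1,0,3.4],0]
  ]
}}

```text
t: 9.47
tool_pos: [0.3954, -0.3141, 0.1771]
orientation: [0.133, 0.991, 0.0, -0.0]
force: [-1.4, 1.3, 0.3]
gripper_width: 0.0251
grip_force: 55.0
```

Emit:
{"op": "step_arm", "data": {
  "targets": [
    [1,[-1,0,1.7],0],
    [1,[-2.1,0,3.4],0],
    [1,[-2.1,0,3.4],0]
  ]
}}

```text
t: 9.72
tool_pos: [0.3973, -0.315, 0.1736]
orientation: [0.133, 0.991, 0.0, -0.0]
force: [-2.3, 1.7, 2.9]
gripper_width: 0.0252
grip_force: 55.0
```

```bash
python3 mon.py
```

```text
t 9.72 p [ 0.3973 -0.315   0.1736] x [-0.964  0.265  0.   ] z [-0.  0. -1.] F [-2.3  1.7  2.9] w 0.0252 g 55.0 j [-0.67  0.22  1.92  0.    1.   -1.98]
rows 278 345 cols 291 358 edges [268, 278, 286, 293, 345]
sunk mm 5.5 tilt deg -0.2 0.0 rms 1.25
```

Emit:
{"op": "step_arm", "data": {
  "targets": [
    [1,[5.2,0,-8.5],0],
    [1,[5.2,30,-8.5],0],
    [1,[5.2,60,-8.5],0],
    [1,[5.2,66,-8.5],0],
    [1,[5.2,66,-8.5],0],
    [1,[2.6,66,-4.3],0],
    [1,[1.6,66,-2.6],0],
    [1,[0.5,66,-0.9],0]
  ]
}}

```text
t: 10.48
tool_pos: [0.4143, -0.2524, 0.1744]
orientation: [0.134, 0.991, -0.0, -0.0]
force: [-3.0, -0.4, 3.6]
gripper_width: 0.0247
grip_force: 55.0
```

Emit:
{"op": "step_arm", "data": {
  "targets": [
    [1,[-1,0,1.7],0],
    [1,[-2.1,0,3.4],0],
    [1,[-2.1,0,3.4],0]
  ]
}}

```text
t: 10.73
tool_pos: [0.4162, -0.2527, 0.1711]
orientation: [0.134, 0.991, -0.0, -0.0]
force: [-1.0, 0.0, 2.8]
gripper_width: 0.0249
grip_force: 55.0
```

```bash
python3 mon.py
```

```text
t 10.73 p [ 0.4162 -0.2527  0.1711] x [-0.964  0.265  0.   ] z [-0. -0. -1.] F [-1.   0.   2.8] w 0.0249 g 55.0 j [-0.55  0.19  1.97 -0.    0.99 -1.85]
rows 278 345 cols 291 358 edges [266, 278, 286, 293, 345]
sunk mm 8.3 tilt deg 0.1 -0.7 rms 0.24
```

Emit:
{"op": "step_arm", "data": {
  "targets": [
    [1,[5.2,0,-8.5],0],
    [1,[5.2,-30,-8.5],0],
    [1,[5.2,-60,-8.5],0],
    [1,[5.2,-66,-8.5],0],
    [1,[5.2,-66,-8.5],0],
    [1,[2.6,-66,-4.3],0],
    [1,[1.6,-66,-2.6],0],
    [1,[0.5,-66,-0.9],0]
  ]
}}

```text
t: 11.5
tool_pos: [0.3985, -0.3146, 0.1718]
orientation: [0.133, 0.991, 0.0, -0.0]
force: [-1.0, 0.5, -1.1]
gripper_width: 0.0249
grip_force: 55.0
```

Emit:
{"op": "step_arm", "data": {
  "targets": [
    [1,[-1,0,1.7],0],
    [1,[-2.1,0,3.4],0],
    [1,[-2.1,0,3.4],0]
  ]
}}

```text
t: 11.75
tool_pos: [0.4004, -0.3154, 0.1686]
orientation: [0.133, 0.991, 0.0, -0.0]
force: [-2.4, 1.6, 2.0]
gripper_width: 0.025
grip_force: 55.0
```

Emit:
{"op": "step_arm", "data": {
  "targets": [
    [1,[5.2,0,-8.5],0],
    [1,[5.2,30,-8.5],0],
    [1,[5.2,60,-8.5],0],
    [1,[5.2,66,-8.5],0],
    [1,[5.2,66,-8.5],0],
    [1,[2.6,66,-4.3],0],
    [1,[1.6,66,-2.6],0],
    [1,[0.5,66,-0.9],0]
  ]
}}

```text
t: 12.42
tool_pos: [0.4174, -0.2532, 0.1694]
orientation: [0.134, 0.991, -0.0, -0.0]
force: [-2.5, 0.5, 3.3]
gripper_width: 0.0251
grip_force: 55.0
```

Emit:
{"op": "step_arm", "data": {
  "targets": [
    [1,[-1,0,1.7],0],
    [1,[-2.1,0,3.4],0],
    [1,[-2.1,0,3.4],0]
  ]
}}

```text
t: 12.67
tool_pos: [0.4193, -0.2535, 0.1661]
orientation: [0.134, 0.991, 0.0, -0.0]
force: [-1.3, 0.4, 2.8]
gripper_width: 0.0252
grip_force: 55.0
```

```bash
python3 mon.py
```

```text
t 12.67 p [ 0.4193 -0.2535  0.1661] x [-0.964  0.265  0.001] z [-0.001  0.    -1.   ] F [-1.3  0.4  2.8] w 0.0252 g 55.0 j [-0.55  0.2   1.96 -0.    0.98 -1.85]
rows 278 345 cols 291 358 edges [264, 278, 286, 293, 345]
sunk mm 13.8 tilt deg 0.8 0.2 rms 0.21
```

Emit:
{"op": "step_arm", "data": {
  "targets": [
    [1,[5.2,0,-8.5],0],
    [1,[5.2,-30,-8.5],0],
    [1,[5.2,-60,-8.5],0],
    [1,[5.2,-66,-8.5],0],
    [1,[5.2,-66,-8.5],0],
    [1,[2.6,-66,-4.3],0],
    [1,[1.6,-66,-2.6],0],
    [1,[0.5,-66,-0.9],0]
  ]
}}

```text
t: 13.43
tool_pos: [0.4016, -0.3154, 0.1668]
orientation: [0.133, 0.991, 0.0, -0.0]
force: [0.3, 0.0, -0.9]
gripper_width: 0.0252
grip_force: 55.0
```

Emit:
{"op": "step_arm", "data": {
  "targets": [
    [1,[-0.5,0,0.9],0],
    [1,[-1,0,1.7],0],
    [1,[-1,0,1.7],0]
  ]
}}

```text
t: 13.68
tool_pos: [0.4024, -0.316, 0.1654]
orientation: [0.133, 0.991, 0.0, -0.0]
force: [-2.0, 1.6, 3.4]
gripper_width: 0.0255
grip_force: 55.0
```

Emit:
{"op": "step_arm", "data": {
  "targets": [
    [1,[-0.5,0,0.9],0],
    [1,[-1,0,1.7],0],
    [1,[-1,0,1.7],0]
  ]
}}

```text
t: 13.93
tool_pos: [0.4031, -0.3165, 0.164]
orientation: [0.133, 0.991, 0.0, -0.0]
force: [-3.8, 4.1, 7.1]
gripper_width: 0.0248
grip_force: 55.0
```

```bash
python3 mon.py
```

```text
t 13.93 p [ 0.4031 -0.3165  0.164 ] x [-0.964  0.264  0.001] z [-0.001  0.001 -1.   ] F [-3.8  4.1  7.1] w 0.0248 g 55.0 j [-0.67  0.24  1.92  0.    0.98 -1.97]
rows 278 345 cols 291 358 edges [263, 278, 286, 293, 345]
sunk mm 25.5 tilt deg -11.4 1.1 rms 4.88
```

Force is rising on the −y side, so it is near the face. Now I'll do the +y side, feeling for the bottom.

Emit:
{"op": "step_arm", "data": {
  "targets": [
    [1,[5.2,0,-8.5],0],
    [1,[5.2,30,-8.5],0],
    [1,[5.2,60,-8.5],0],
    [1,[5.2,66,-8.5],0],
    [1,[5.2,66,-8.5],0],
    [1,[2.6,66,-4.3],0],
    [1,[1.6,66,-2.6],0],
    [1,[0.5,66,-0.9],0]
  ]
}}

```text
t: 14.7
tool_pos: [0.4203, -0.2541, 0.1644]
orientation: [0.134, 0.991, -0.0, -0.0]
force: [-4.5, 2.2, 6.5]
gripper_width: 0.0252
grip_force: 55.0
```

Emit:
{"op": "step_arm", "data": {
  "targets": [
    [1,[-0.5,0,0.9],0],
    [1,[-1,0,1.7],0],
    [1,[-1,0,1.7],0]
  ]
}}

```text
t: 14.95
tool_pos: [0.4208, -0.2541, 0.1636]
orientation: [0.134, 0.991, 0.0, -0.001]
force: [-5.3, 2.2, 12.3]
gripper_width: 0.025
grip_force: 55.0
```

Emit:
{"op": "step_arm", "data": {
  "targets": [
    [1,[-0.5,0,0.9],0],
    [1,[-0.5,0,0.9],0],
    [1,[-0.5,0,0.9],0]
  ]
}}

```text
t: 15.2
tool_pos: [0.421, -0.2542, 0.1633]
orientation: [0.134, 0.991, 0.0, -0.001]
force: [-9.1, 4.6, 20.1]
gripper_width: 0.0251
grip_force: 55.0
```

```bash
python3 mon.py
```

```text
t 15.2 p [ 0.421  -0.2542  0.1633] x [-0.964  0.265  0.001] z [-0.001  0.    -1.   ] F [-9.1  4.6 20.1] w 0.0251 g 55.0 j [-0.55  0.21  1.96 -0.    0.97 -1.85]
rows 278 345 cols 291 358 edges [264, 278, 286, 292, 345]
sunk mm 16.7 tilt deg -0.5 0.5 rms 0.20
```

The +y side is seated: 20 N and stalled. I'll finish the −y side.

Emit:
{"op": "step_arm", "data": {
  "targets": [
    [1,[5.2,0,-8.5],0],
    [1,[5.2,-30,-8.5],0],
    [1,[5.2,-60,-8.5],0],
    [1,[5.2,-66,-8.5],0],
    [1,[5.2,-66,-8.5],0],
    [1,[3.1,-66,-5.1],0],
    [1,[2.1,-66,-3.4],0],
    [1,[1.5,-66,-2.5],0]
  ]
}}

```text
t: 15.97
tool_pos: [0.4029, -0.316, 0.1641]
orientation: [0.133, 0.991, 0.0, -0.0]
force: [-3.7, 0.0, 2.6]
gripper_width: 0.0246
grip_force: 55.0
```

Emit:
{"op": "step_arm", "data": {
  "targets": [
    [1,[-0.5,0,0.9],0],
    [1,[-1,0,1.7],0],
    [1,[-1,0,1.7],0]
  ]
}}

```text
t: 16.22
tool_pos: [0.4033, -0.3163, 0.1636]
orientation: [0.133, 0.991, 0.0, -0.001]
force: [-7.7, 2.0, 12.2]
gripper_width: 0.0248
grip_force: 55.0
```

Emit:
{"op": "step_arm", "data": {
  "targets": [
    [1,[-0.5,0,0.9],0],
    [1,[-0.5,0,0.9],0],
    [1,[-0.5,0,0.9],0]
  ]
}}

```text
t: 16.47
tool_pos: [0.4034, -0.3164, 0.1633]
orientation: [0.133, 0.991, 0.0, -0.001]
force: [-11.3, 3.1, 20.7]
gripper_width: 0.025
grip_force: 55.0
```

```bash
python3 mon.py
```

```text
t 16.47 p [ 0.4034 -0.3164  0.1633] x [-0.965  0.263  0.002] z [-0.002  0.    -1.   ] F [-11.3   3.1  20.7] w 0.025 g 55.0 j [-0.67  0.24  1.92 -0.    0.98 -1.97]
rows 278 345 cols 291 358 edges [264, 278, 286, 293, 345]
sunk mm 25.9 tilt deg -11.7 1.2 rms 4.86
```

Both sides stall at the same level (z = 0.1633). I'll also check the up-slope and down-slope sides for skew about the other axis.

Emit:
{"op": "step_arm", "data": {
  "targets": [
    [1,[5.2,0,-8.5],0],
    [1,[5.2,0,-8.5],0],
    [1,[-9,16,-17],0],
    [1,[-22.8,33,-25.8],0],
    [1,[-22.8,33,-25.8],0],
    [1,[-22.8,33,-25.8],0],
    [1,[-25.4,33,-21.5],0],
    [1,[-26.5,33,-19.8],0]
  ]
}}

```text
t: 17.23
tool_pos: [0.4381, -0.2924, 0.1808]
orientation: [0.134, 0.991, 0.0, -0.0]
force: [-2.7, 1.0, 3.8]
gripper_width: 0.0253
grip_force: 55.0
```

Emit:
{"op": "step_arm", "data": {
  "targets": [
    [1,[-0.5,0,0.9],0],
    [1,[-0.5,0,0.9],0],
    [1,[-0.5,0,0.9],0]
  ]
}}

```text
t: 17.48
tool_pos: [0.4383, -0.2925, 0.1806]
orientation: [0.134, 0.991, 0.0, -0.001]
force: [-2.5, 1.2, 4.3]
gripper_width: 0.0246
grip_force: 55.0
```

```bash
python3 mon.py
```

```text
t 17.48 p [ 0.4383 -0.2925  0.1806] x [-0.964  0.265  0.001] z [-0.001  0.001 -1.   ] F [-2.5  1.2  4.3] w 0.0246 g 55.0 j [-0.59  0.24  1.88  0.    1.03 -1.89]
rows 278 345 cols 291 358 edges [255, 278, 286, 293, 345]
sunk mm 17.1 tilt deg -0.1 0.7 rms 1.29
```

Emit:
{"op": "step_arm", "data": {
  "targets": [
    [1,[-0.5,0,0.9],0],
    [1,[-0.5,0,0.9],0],
    [1,[-0.5,0,0.9],0]
  ]
}}

```text
t: 17.83
tool_pos: [0.4387, -0.2926, 0.1804]
orientation: [0.134, 0.991, 0.0, -0.001]
force: [-6.6, 3.0, 12.4]
gripper_width: 0.0251
grip_force: 55.0
```

Emit:
{"op": "step_arm", "data": {
  "targets": [
    [1,[-0.5,0,0.9],0],
    [1,[-0.5,0,0.9],0],
    [1,[-0.5,0,0.9],0]
  ]
}}

```text
t: 18.08
tool_pos: [0.4388, -0.2927, 0.1801]
orientation: [0.134, 0.991, 0.0, -0.001]
force: [-11.2, 4.9, 18.6]
gripper_width: 0.0251
grip_force: 55.0
```

Emit:
{"op": "step_arm", "data": {
  "targets": [
    [1,[5.2,0,-8.5],0],
    [1,[5.2,0,-8.5],0],
    [1,[33,0,9],0],
    [1,[61.2,0,26.1],0],
    [1,[61.2,0,26.1],0],
    [1,[61.2,0,26.1],0],
    [1,[58.6,0,30.4],0],
    [1,[57.5,0,32.1],0]
  ]
}}

```text
t: 18.75
tool_pos: [0.3859, -0.2785, 0.1472]
orientation: [0.134, 0.991, -0.0, 0.001]
force: [-7.4, 1.1, 12.3]
gripper_width: 0.0251
grip_force: 55.0
```

Emit:
{"op": "step_arm", "data": {
  "targets": [
    [1,[-0.5,0,0.9],0],
    [1,[-1,0,1.7],0],
    [1,[-1,0,1.7],0]
  ]
}}

```text
t: 19.0
tool_pos: [0.386, -0.2785, 0.1467]
orientation: [0.133, 0.991, -0.0, -0.0]
force: [-10.3, 2.9, 20.0]
gripper_width: 0.0251
grip_force: 55.0
```

Emit:
{"op": "step_arm", "data": {
  "targets": [
    [1,[-0.5,0,0.9],0],
    [1,[-0.5,0,0.9],0],
    [1,[-0.5,0,0.9],0]
  ]
}}

```text
t: 19.25
tool_pos: [0.3861, -0.2786, 0.1464]
orientation: [0.133, 0.991, -0.0, -0.001]
force: [-14.8, 4.2, 29.9]
gripper_width: 0.025
grip_force: 55.0
```

```bash
python3 mon.py
```

```text
t 19.25 p [ 0.3861 -0.2786  0.1464] x [-0.965  0.264  0.001] z [-0.001 -0.001 -1.   ] F [-14.8   4.2  29.9] w 0.025 g 55.0 j [-0.63  0.21  2.01 -0.    0.93 -1.93]
rows 279 345 cols 291 358 edges [271, 286, 292, 345]
sunk mm 17.0 tilt deg -0.2 0.1 rms 0.27
```

All four sides are seated at the same level, so the cup is home. I'll retract along the bore and go back to the holder.

Emit:
{"op": "step_arm", "data": {
  "targets": [
    [1,[8,0,-13],0],
    [1,[20,0,-34],0],
    [1,[31,0,-55],0],
    [1,[31,0,-85],0],
    [1,[31,0,-105],0],
    [1,[20,38,-105],0],
    [1,[5,75,-105],0],
    [1,[-8,113,-105],0]
  ]
}}

```text
t: 20.02
tool_pos: [0.4259, -0.1709, 0.2506]
orientation: [0.135, 0.991, -0.0, 0.002]
force: [1.3, -0.4, -0.9]
gripper_width: 0.0251
grip_force: 55.0
```

Emit:
{"op": "step_arm", "data": {
  "targets": [
    [1,[-5,38,0],0],
    [1,[-10,76,0],0],
    [1,[-15,114,0],0],
    [1,[-17,150,0],0],
    [1,[-17,180,0],0],
    [1,[-17,192,0],0],
    [1,[-17,194,0],0],
    [1,[-17,194,0],0]
  ]
}}

```text
t: 20.68
tool_pos: [0.492, 0.0117, 0.2493]
orientation: [0.133, 0.991, -0.0, 0.0]
force: [0.1, -0.7, -1.4]
gripper_width: 0.0252
grip_force: 55.0
```

```bash
python3 -c "
from mon import *
s=pose();print(to([.4895,.0135,.175]))
a=robot.capture('scene')[:,:,::-1].copy();print(cup(a));w=robot.capture('wrist')[:,:,::-1].copy();print(*grip(w))
cv2.imwrite('pics/fin.png',a)
m=robot.camera_model('scene');R=Ro.from_quat(s['orientation']).as_matrix();N=np.array(s['tool_pos'])+R@[-.05,0,.063];print('pred nose',N,proj(m,N))"
```

```text
t 20.68 p [0.492  0.0117 0.2493] x [-0.965  0.263 -0.   ] z [ 0. -0. -1.] F [ 0.1 -0.7 -1.4] w 0.0252 g 55.0 j [ 0.02  0.11  1.87 -0.    1.16 -1.28]
[ 2.9  1.1 74.3]
sunk mm 16.9 tilt deg -0.4 0.1 rms 0.26
rows 267 345 cols 291 358 edges [250, 278, 286, 345]
pred nose [ 0.54021774 -0.00142276  0.18636004] [[238.27057205 149.06812279]]
```

Emit:
{"op": "step_arm", "data": {
  "targets": [
    [1,[3,1,35],0],
    [1,[3,1,65],0],
    [1,[3,1,90],0],
    [1,[3,1,99],0],
    [1,[3,1,99],0],
    [1,[3,1,99],0],
    [1,[3,1,99],0]
  ]
}}

```text
t: 21.37
tool_pos: [0.49, 0.0127, 0.1519]
orientation: [0.134, 0.991, 0.0, 0.001]
force: [0.1, -0.3, 0.6]
gripper_width: 0.025
grip_force: 55.0
```

```bash
python3 -c "
from h import *
s=pose();a=robot.capture('scene');w=robot.capture('wrist')
cv2.imwrite('pics/v6.png',np.hstack([cv2.resize(a[165:255,200:290],(400,400),interpolation=3),cv2.resize(w[150:350,225:425],(400,400),interpolation=3)])[:,:,::-1])"
```

```text
t 21.37 p [0.49   0.0127 0.1519] x [-0.964  0.265 -0.002] z [ 0.002 -0.    -1.   ] F [ 0.1 -0.3  0.6] w 0.025 g 55.0 j [ 0.02  0.22  1.98 -0.    0.94 -1.28]
```

View pics/v6.png

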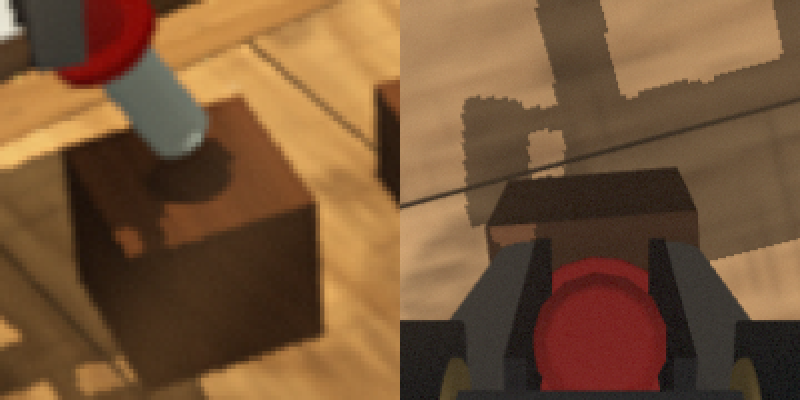

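The view shows the nose end (crop ≈(187,142)) just above the hole (≈(192,168)). I'll shift about 3 mm away from the robot, then lower the tip about 6 mm into the hole.

Emit:
{"op": "step_arm", "data": {
  "targets": [
    [1,[-3,0,6],0],
    [1,[-3,0,12],0],
    [1,[-3,0,18],0],
    [1,[-3,0,23],0],
    [1,[-3,0,23],0],
    [1,[-3,0,23],0]
  ]
}}

```text
t: 21.97
tool_pos: [0.4913, 0.0124, 0.1268]
orientation: [0.133, 0.991, -0.0, -0.001]
force: [0.1, -0.4, -0.6]
gripper_width: 0.025
grip_force: 55.0
```

Emit:
{"op": "step_arm", "data": {
  "targets": [
    [1,[0,0,0],0],
    [1,[0,0,0],0],
    [1,[-4,0,0],0],
    [1,[-8,0,0],0],
    [1,[-12,0,0],0],
    [1,[-16,0,0],0],
    [1,[-20,0,0],0],
    [1,[-20,0,0],0]
  ],
  "squeeze": 8
}}

```text
t: 22.63
tool_pos: [0.5119, 0.0069, 0.1274]
orientation: [0.134, 0.991, -0.0, 0.0]
force: [0.2, 0.0, -1.2]
gripper_width: 0.0259
grip_force: 8.0
```

```bash
python3 mon.py
```

```text
t 22.63 p [0.5119 0.0069 0.1274] x [-0.964  0.265 -0.   ] z [ 0. -0. -1.] F [ 0.2  0.  -1.2] w 0.0259 g 8.0 j [ 0.01  0.29  1.95 -0.    0.9  -1.29]
rows 264 345 cols 291 358 edges [265, 283, 293, 302, 345]
sunk mm 16.8 tilt deg -0.1 0.1 rms 0.29
```

Emit:
{"op": "step_arm", "data": {
  "targets": [
    [1,[-4,0,0],0],
    [1,[-8,0,0],0],
    [1,[-12,0,0],0],
    [1,[-16,0,2],0],
    [1,[-17,0,5],0],
    [1,[-17,0,8],0],
    [1,[-17,0,11],0],
    [1,[-17,0,11],0]
  ]
}}

```text
t: 23.4
tool_pos: [0.5272, 0.0026, 0.1156]
orientation: [0.134, 0.991, -0.0, -0.0]
force: [-0.3, -0.0, -0.4]
gripper_width: 0.0259
grip_force: 8.0
```

```bash
python3 mon.py; python3 - <<'E'
from fitd import *
# outline of the pale nose / red parts in the scene picture just taken
import glob,os
im=cv2.imread(max(glob.glob("pics/ms*.png"),key=os.path.getmtime));h=cv2.cvtColor(im,cv2.COLOR_BGR2HSV)
k=((h[...,1]>150)&((h[...,0]<6)|(h[...,0]>174))&(h[...,2]>60));k[:150]=0;k[240:]=0;k[:,:200]=0;k[:,290:]=0
ys,xs=np.nonzero(k);print("red bbox",xs.min(),xs.max(),ys.min(),ys.max(),"centroid",xs.mean().round(1),ys.mean().round(1))
m=robot.camera_model("scene")
for z in(.08,.1,.12,.14):print(z,proj(m,[.538,0,z]).round(1))
E
```

```text
t 23.4 p [0.5272 0.0026 0.1156] x [-0.964  0.265  0.001] z [-0.001 -0.    -1.   ] F [-0.3 -0.  -0.4] w 0.0259 g 8.0 j [ 0.    0.32  1.93 -0.    0.89 -1.3 ]
rows 251 345 cols 290 360 edges [251, 254, 272, 304, 313, 345]
sunk mm 16.6 tilt deg -0.1 0.4 rms 0.22
red bbox 226 250 175 198 centroid 238.4 190.5
0.08 [[241.3 199.1]]
0.1 [[240.4 190.2]]
0.12 [[239.6 181. ]]
0.14 [[238.7 171.7]]
```

The drift is upright, its nose deep in the hole. I'll lower it the rest of the way and release.

Emit:
{"op": "step_arm", "data": {
  "targets": [
    [1,[0,0,6],0],
    [1,[0,0,12],0],
    [1,[0,0,18],0],
    [1,[0,0,23],0],
    [1,[0,0,27],0],
    [1,[0,0,27],0],
    [1,[0,0,27],0]
  ]
}}

```text
t: 24.08
tool_pos: [0.5272, 0.0026, 0.089]
orientation: [0.134, 0.991, -0.0, -0.0]
force: [-0.3, -0.7, -1.6]
gripper_width: 0.0259
grip_force: 8.0
```

Emit:
{"op": "step_arm", "data": {
  "targets": [
    [0,[0,0,0],0],
    [0,[0,0,0],0],
    [0,[0,0,0],0],
    [0,[0,0,0],0],
    [0,[0,0,0],0],
    [0,[0,0,0],0],
    [0,[0,0,0],0],
    [0,[0,0,0],0]
  ]
}}

```text
t: 24.75
tool_pos: [0.5274, 0.0026, 0.0894]
orientation: [0.133, 0.991, 0.0, 0.0]
force: [-0.6, -0.7, -0.1]
gripper_width: 0.0768
grip_force: 0.0
```

Emit:
{"op": "step_arm", "data": {
  "targets": [
    [0,[0,0,0],0],
    [0,[0,0,0],0],
    [0,[0,0,-30],0],
    [0,[0,0,-60],0],
    [0,[0,0,-100],0],
    [0,[0,0,-130],0],
    [0,[0,0,-130],0]
  ]
}}

```text
t: 25.33
tool_pos: [0.5308, 0.0026, 0.2256]
orientation: [0.133, 0.991, 0.001, 0.005]
force: [0.9, 0.7, 0.5]
gripper_width: 0.0923
grip_force: 0.0
```

Emit:
{"op": "step_arm", "data": {
  "targets": [
    [0,[40,0,0],0],
    [0,[80,0,0],0],
    [0,[120,0,0],0],
    [0,[120,0,0],0],
    [0,[120,0,0],0]
  ]
}}

```text
t: 25.75
tool_pos: [0.41, 0.0347, 0.2192]
orientation: [0.133, 0.991, -0.0, -0.0]
force: [0.7, -0.3, 0.1]
gripper_width: 0.0922
grip_force: 0.0
```

```bash
python3 - <<'E'
from h import *
pose();P={n:robot.capture(n)[:,:,::-1].copy() for n in("scene","top")}
for n,i in P.items():
    o=cv2.imread(f"pics/{n}0.png");cv2.imwrite(f"pics/end_{n}.png",i)
    b=np.s_[150:240,210:275] if n=="scene" else np.s_[240:310,190:260]
    for nm,q in(("now",i),("start",o)):
        h=cv2.cvtColor(q,cv2.COLOR_BGR2HSV);k=((h[...,1]>150)&((h[...,0]<6)|(h[...,0]>174))&(h[...,2]>60))[b]
        ys,xs=np.nonzero(k);print(n,nm,len(xs),xs.min(),xs.max(),ys.min(),ys.max(),xs.mean().round(1),ys.mean().round(1))
E
```

```text
t 25.75 p [0.41   0.0347 0.2192] x [-0.965  0.264  0.   ] z [-0. -0. -1.] F [ 0.7 -0.3  0.1] w 0.0922 g 0.0 j [ 0.08  0.    2.05 -0.    1.08 -1.22]
scene now 683 17 42 19 61 29.0 42.4
scene start 677 19 44 19 60 30.6 42.4
top now 516 16 42 22 47 28.9 34.3
top start 502 17 42 20 45 29.3 32.6
```

The drift is back in the same place as at the start, to within about 3 mm, and upright. The cup is seated on all four sides. Handing in.

```bash
python3 -c "
from plant import robot
print(robot.close_job())"
```

```text
the job is handed in; nothing more can be done
None
```

I handed the job in at about 26 s. The cup is driven home, stalling at the same level on all four sides of the rim, and the drift is back upright and released in its holder. I don't have the judge's result.

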